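# Slide the tomato slicer's pusher in past its spring catch

## Robot

A 6-joint arm with a two-finger parallel gripper is mounted at the origin on the work surface. World frame = base frame: x ahead of the robot, y to its left, z up, the work surface at z = 0. Lengths are in m, angles in rad, forces in N, time in s.
With the tool pointing down it reaches from about 0.3 to 0.875 m from the base axis. Payload 6.4 kg.
Tool frame: the origin (TCP) lies at the centre of the arm's flange, where the gripper is bolted on; the fingertips stand 173 mm ahead of it and the grasp point (between the pads) lies 155 mm ahead of it; z points along the fingers, x is the direction in which the jaws open and shut, and the axes are right-handed (so a half turn about z gives the same grasp; the last joint's range is limited). The gripper opens to 85 mm and grips with 20 to 120 N. Pads are 22 mm wide; open, the fingers measure 114 mm over their backs; the gripper's body (76 mm by 85 mm) begins 54 mm behind the grasp point. The pads swing forward as they close: fully open they stand 13 mm farther back than shut.
Start: joints at [-1.503, 0.181, 1.607, -0, 1.354, -0.206], TCP at [0.155, -0.554, 0.405] pointing down, gripper open.
Joint ranges: [-2.99, 2.99], [-0.89, 2.07], [0.3, 2.58], [-1.14, 4.28], [0, 2.63], [-3.12, 3.12]. Speed limits (rad/s): [2.57, 2.57, 3.01, 3.14, 3.14, 3.14].

## Interface

Orientations are given as a unit quaternion [w, x, y, z].
In Python, from bench import ctrl gives the robot as it stands. The module is installed in compiled form; this text tells all that it offers.
- The arm moves only by the tool move_arm, never from a script. Its argument "moves" is a list of rows, each an object of numbers: "gripper": the opening in per cent of the stroke, from 0 (shut) to 100 (fully open); "x", "y", "z": the shift along the tool's x, y, z in cm; "roll": the turn about the tool's z in degrees. In form: [{"gripper": .., "x": .., "y": .., "z": .., "roll": ..}, ...]. A call has 1 to 5 rows; each row shifts and turns the commanded pose from where the row before left it, along the tool's axes as they then stand; what a row does not reach is not made up. A row lasts 1/8 s, in which the tool goes at most 62.5 mm and 10.7 degrees, less where a joint would pass 70% of its speed; a pose out of reach is approached as far as the arm can. A call is refused whole if a number of a shift passes 6.25 or a number of a turn 10.7, either way. A call with a gripper value outside its range is refused whole. The fingers move at their own pace and stop on an object; the grip force is fixed at half the most. Time passes only in rows, so rows that do not move let the fingers close. It gives the time, the measured TCP pose, the force and the opening at its end, in the units of the state.
- ctrl.get_obs(): the state, without advancing time (a new reading comes with each control period).
- ctrl.camera(name): name is "scene" or "top"; returns a dict with "img" (480x640x3 uint8, red, green, blue), "fx", "fy", "cx", "cy" (pixels), "world_from_camera" (4x4, takes a point from camera to world coordinates). Camera axes: x right, y up, looking along -z (the intrinsics and any distortion apply to the point x, -y, -z); pixel columns grow to the right and rows downward; lengths in m; the calibration is good to about 2 mm. A picture is of the moment at which its call begins. There is no depth.
- ctrl.hand_in(): hands the job in, once; it reports no verdict.
The state is a dict: "time_s": time; "q": joint angles; "dq": joint speeds; "joint_efforts": joint torques, N m; "eef_pos": TCP position; "eef_rot": TCP orientation; "wrist_force": force on the tool from outside, world axes, zero at the start; "torque": the same for the moment, N m; "opening": opening from 0.0 (shut) to 1.0 (fully open).
Only numpy, scipy, OpenCV 4.12 (cv2) and the standard library are available. Lean on these libraries where they do the work, as an engineer would, in place of code of your own. Each camera call takes 0.05 s, during which the arm holds its last target. There are 200 camera calls.

## Task

The tomato slicer is being put back together after washing: its pusher has been started in the open end of the track, just short of the spring catch whose pin stands up in the track. With the fingertips only, hold the thumb bar beside the track down and, with the bar still held, push the pusher by the back of its white head towards the blades, over the pin and on until the whole pusher is past and the catch springs up behind it. Do not lift the pusher, leave the other things on the bench where they are, and finish with the hand clear.

Things in the scene. Friction and masses are not known exactly. Their poses are not given: they have to be found in the camera images.
- slicer: Manual tomato slicer, fixed to the bench: aluminium base 120 mm wide (its x) and 380 mm long (its y) on rubber feet. Origin on the bench under the middle of the base; x across the track, +y along the track towards the blades, z up. Track floor 55 mm above the bench, between two C-rails (x = +-47 to +-60 mm, top 67 mm above the bench) from y = -190 mm (open end) to y = +112 mm. Blade frame, 128 mm wide and 164 mm high, at y = +112 to +152 mm.
- catch (a joint): Spring catch (thumb bar and pin, one part) that moves straight down: 0 = up, 0.011 m = fully down on its stop. The spring pushes up with 3.9 N at 0, rising to 7.7 N fully down. The pin clears the pusher from 0.008 m on. It springs back up when let go, unless the pusher lies over the pin.
- thumb_bar (a point): Middle of the top face of the steel thumb bar, which is 24 mm (slicer x) by 54 mm (slicer y) and moves with the catch. Up, the top is 97 mm above the bench, fully down 86 mm; it lies outside the rail on the slicer's +x side, at x = 63 to 87 mm, y = -117 to -63 mm in the slicer's frame. A finger may slide along it while pressing.
- catch_pin (a point): Middle of the top of the round steel catch pin, 14 mm across, which moves with the catch. Up, it stands 8 mm above the track floor and blocks the pusher; at slicer x = 30 mm, y = -55 mm.
- pusher: Loose pusher, about 0.6 kg, in the track: a steel sled plate 104 mm wide (x), 90 mm long (y), 5 mm thick that runs under the lips of the rails, with an upright white slotted head near its front (+y) end and a black grip 26 mm thick and 52 mm tall on the plate near its tail at x = -15, y = -30 mm. Origin under the middle of the plate, on the track floor; x and y as the slicer's. Top of the head 55 mm, top of the plate 5 mm above the origin.
- push_face (a point): Middle of the back (-y) face of the white head: a flat upright face 88 mm wide (x), from the plate up to 55 mm above the track floor; this point is 30 mm above the track floor. The push goes along the slicer's +y. Behind the face the plate is free for 54 mm as far as the black grip. The plate's front edge is 8 mm ahead (+y) of this face.
- pusher_nose (a point): Middle of the front (+y) edge of the sled plate, 2.5 mm above the track floor. At the start it is 4 to 20 mm short of the pin.
- pusher_tail (a point): Middle of the rear (-y) edge of the sled plate, 90 mm behind the nose. The pusher is past the catch when this is ahead (+y) of the pin, at more than y = -48 mm in the slicer's frame.
- pan: Bystander: empty stainless pan 176 x 162 mm, 65 mm high, beyond the blade end of the slicer. Origin under its middle.
- jug: Bystander: clear measuring jug 116 mm across, 135 mm high, with a handle. Origin under its middle.
- tomato: Bystander: tomato 68 mm across, 54 mm high. Origin under its middle.
- spoon: Bystander: steel serving spoon 270 mm long lying beyond the slicer. Origin under its middle, x along it.
There are look-alikes about, which are no part of the job. Of the things that look like the pusher, the middle-sized one is meant.

How it is judged:
On the way, in this order (a step that is already met when the one before it is completed fails the run):
1. a fingertip holds the thumb bar down while the pusher is still short of the pin (value of joint catch above 0.007 m and contact force between the fingers and catch above 1 N and y of pusher_nose in the frame of slicer below -0.0585 m), for 0.1 s.
2. the bar is still held down by the fingertip as the front of the pusher goes over the pin (value of joint catch above 0.006 m and contact force between the fingers and catch above 0.5 N and y of pusher_nose in the frame of slicer above -0.057 m).
At the end, for the whole second after the job is handed in: The whole pusher lies in the track between catch and blades (its tail edge ahead of the pin), level and at rest, and the catch has sprung up behind it (less than 2 mm from its upper stop) (y of pusher_tail in the frame of slicer between -0.049 and 0.05 m and value of joint catch below 0.002 m and z of pusher in the frame of slicer below 0.059 m and angle between pusher's own z axis and vertical below 0.06 rad and linear speed of pusher below 0.01 m/s); the robot touches nothing.
It fails at once if the pusher is lifted or tipped (z of pusher in the frame of slicer above 0.063 m or angle between pusher's own z axis and vertical above 0.15 rad).
It fails at once if the pan, jug, tomato or spoon is moved by more than 15 mm or lifted (distance of any of pan, jug, tomato, spoon from where it was at the start of the episode above 0.015 m).
It also fails if it takes over 42 s, if anything falls off the work surface, if the arm or the gripper's body presses on something with over 40 N, if the wrist force passes 120 N, or if a joint passes its speed limit or range.

## Working session

There is one attempt and no reset: what is moved stays moved. The work goes in short steps, Python scripts to look and compute and a tool call to move; the robot and the scene stay as the last step left them, time stands still between calls to the robot, and variables do not carry over. Pictures are saved under pics/ and viewed, about 8 in all and at most 12, crops included, and the job is handed in when it is done.

Besides the shell and the picture viewer there is one more tool, called by a JSON object that holds its "api" and its "payload". move_arm: Moves the arm, as the interface text tells. Its arguments: {"type":"object","properties":{"moves":{"type":"array","items":{"type":"object","properties":{"gripper":{"type":"number"},"x":{"type":"number"},"y":{"type":"number"},"z":{"type":"number"},"roll":{"type":"number"}}}}},"required":["moves"]}

```bash
mkdir -p pics; python3 - <<'E'
from bench import ctrl
import cv2
o=ctrl.get_obs(); print({k:(v if isinstance(v,float) else [round(float(t),3) for t in v] if hasattr(v,'__len__') else v) for k,v in o.items()})
for n in("top","scene"):
    c=ctrl.camera(n); cv2.imwrite(f"pics/{n}0.png",c["img"][:,:,::-1]); print(n,c["fx"],c["fy"],c["cx"],c["cy"],c["world_from_camera"].round(4).tolist(),[k for k in c])
E
```

```text
{'time_s': 0.0, 'q': [-1.503, 0.182, 1.608, -0.0, 1.354, -0.206], 'dq': [0.0, -0.002, -0.0, 0.0, 0.0, -0.001], 'joint_efforts': [-0.002, -44.487, -35.133, -0.0, 0.009, -0.0], 'eef_pos': [0.155, -0.553, 0.404], 'eef_rot': [-0.001, 0.797, -0.604, -0.001], 'wrist_force': [-0.801, -0.07, 0.225], 'torque': [0.047, -0.035, -0.002], 'opening': 1.0032901392590154}
top 506.98149047774785 506.98149047774785 322.8812553021382 243.8262958684263 [[-0.0095, 0.9941, -0.1077, 0.3725], [-0.9998, -0.0111, -0.0141, -0.047], [-0.0152, 0.1076, 0.9941, 1.5412], [0.0, 0.0, 0.0, 1.0]] ['img', 'fx', 'fy', 'cx', 'cy', 'world_from_camera']
scene 511.7247461400022 511.7247461400022 315.546503534223 244.80019993829845 [[-0.0756, -0.5282, 0.8457, 1.7354], [0.9971, -0.0353, 0.0671, 0.0407], [-0.0056, 0.8484, 0.5294, 0.8542], [0.0, 0.0, 0.0, 1.0]] ['img', 'fx', 'fy', 'cx', 'cy', 'world_from_camera']
```

View pics/top0.png

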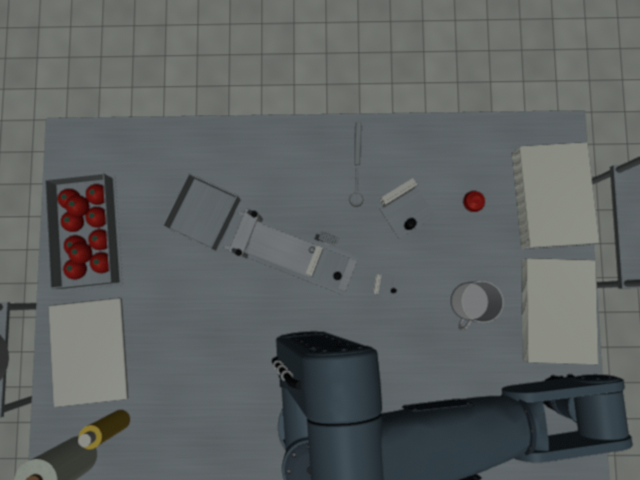

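View pics/scene0.png

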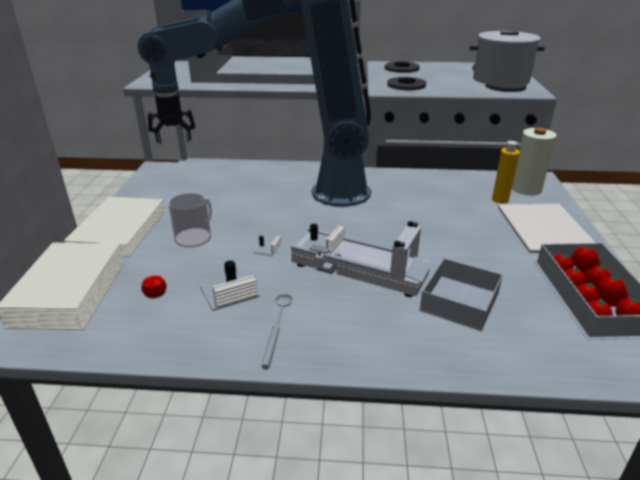

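Top view: the slicer runs from its open end near (355,280) to the blades near (240,230). The pusher in its track is the middle-sized one, with its white head at (314,261) and grip at (337,275). The thumb bar is near (326,238), and the look-alikes lie at (400,200) and (378,285). I'll enlarge both views to take points.

```bash
python3 - <<'E'
import cv2
for n,(x,y,w,h) in {"top":(225,195,140,105),"scene":(280,205,160,100)}.items():
    i=cv2.imread(f"pics/{n}0.png")[y:y+h,x:x+w]
    i=cv2.resize(i,None,fx=5,fy=5,interpolation=cv2.INTER_CUBIC)
    cv2.imwrite(f"pics/{n}0c.png",cv2.convertScaleAbs(i,alpha=1.4))
E
```

```text
(no output)
```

View pics/top0c.png

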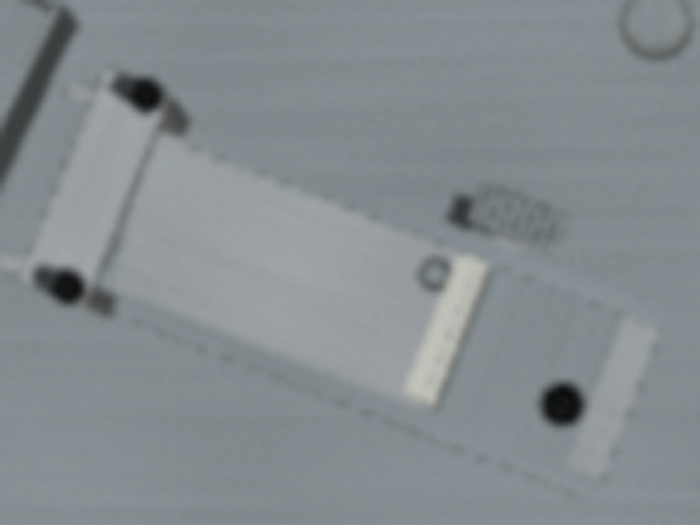

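View pics/scene0c.png

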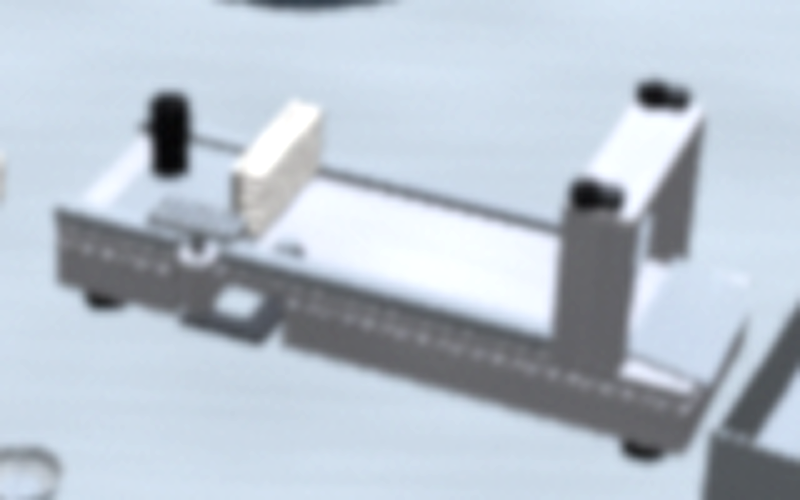

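Points taken from the top crop (700x525 px, 5x, offset 225,195):
- **Pin:** (435,273)
- **Knurled thumb bar:** centre (520,215)
- **Open-end floor corners:** (655,330) and (600,480)
- **Frame top corners:** (105,80), (160,110), (100,290), (30,255)
- **Head's top back edge:** (490,265) to (435,405)

The scene crop agrees: the bar is on the camera side of the track and the pin is just ahead of the head. Next I fit the slicer's planar pose.

```bash
cat > h.py <<'E'
import numpy as np
from bench import ctrl
from scipy.optimize import least_squares
TOP=dict(f=506.98149,cx=322.88126,cy=243.8263,T=np.array([[-0.0095,0.9941,-0.1077,0.3725],[-0.9998,-0.0111,-0.0141,-0.047],[-0.0152,0.1076,0.9941,1.5412]]))
def ray(u,v,z,C=TOP):
    d=C['T'][:,:3]@np.array([(u-C['cx'])/C['f'],-(v-C['cy'])/C['f'],-1]); o=C['T'][:,3]
    return (o+d*(z-o[2])/d[2])[:2]
def crop(a,b,z): return ray(225+(a+.5)/5-.5,195+(b+.5)/5-.5,z)
E
python3 - <<'E'
from h import *
P=[(435,273,.063,30,-55),(520,215,.097,75,-90),(655,330,.055,47,-190),(600,480,.055,-47,-190),(105,80,.164,64,152),(160,110,.164,64,112),(100,290,.164,-64,112),(30,255,.164,-64,152)]
W=np.array([crop(*p[:3]) for p in P]);S=np.array([p[3:] for p in P])/1000
R=lambda a:np.array([[np.cos(a),-np.sin(a)],[np.sin(a),np.cos(a)]])
s=least_squares(lambda p:(S@R(p[2]).T+p[:2]-W).ravel(),[.35,.04,-.4],loss='soft_l1',f_scale=.003)
p=s.x;print(p.round(4),np.degrees(p[2]));print(((W-p[:2])@R(p[2])*1000).round(1).tolist(),"\nexp",(S*1000).tolist())
print("head back",[((crop(a,b,.110)-p[:2])@R(p[2])*1000).round(1).tolist() for a,b in((490,265),(435,405))])
print("plate tail",[((crop(a,b,.060)-p[:2])@R(p[2])*1000).round(1).tolist() for a,b in((630,320),(573,468))])
g=((crop(562,404,.112)-p[:2])@R(p[2])*1000).round(1);print("grip",g)
o=ctrl.get_obs()
from scipy.spatial.transform import Rotation as Ro
q=o['eef_rot'];M=Ro.from_quat([q[1],q[2],q[3],q[0]]).as_matrix();print(M.round(3))
print("tool x ang",np.degrees(np.arctan2(M[1,0],M[0,0])),o['eef_pos'])
E
```

```text
[ 0.5111  0.0689 -0.39  ] -22.344479190357767
[[29.1, -54.8], [75.5, -90.1], [46.3, -186.9], [-47.3, -189.1], [53.2, 147.2], [48.9, 112.5], [-55.1, 104.8], [-51.6, 147.9]] 
exp [[30.0, -55.0], [75.0, -90.0], [47.0, -190.0], [-47.0, -190.0], [64.0, 152.0], [64.0, 112.0], [-64.0, 112.0], [-64.0, 152.0]]
head back [[41.2, -85.5], [-44.0, -86.1]]
plate tail [[45.9, -171.0], [-46.7, -171.8]]
grip [ -17.  -152.5]
[[ 0.27  -0.963 -0.   ]
 [-0.963 -0.27   0.002]
 [-0.002 -0.    -1.   ]]
tool x ang -74.31445413352512 [ 0.15544603 -0.55335617  0.40388566]
```

Fit: yaw is -22.3°, and the pin, bar and open end agree within 3 mm. The frame corners are 10 mm in on x, which suggests I picked the inner part of the frame; that doesn't affect this job. The face is at y≈-86 and the nose at about -78 to -81, inside the stated range.

With the jaw along slicer x, one finger goes on the bar (x≈72) and the other behind the head (x≈0).

{"api": "move_arm", "payload": {"moves": [{"roll": -10.4,"gripper": 68},{"roll": -10.4,"gripper": 68},{"roll": -10.4,"gripper": 68},{"roll": -10.4,"gripper": 68},{"roll": -10.4,"gripper": 68}]}}

```text
validation failed for argument at $.mo...
```

{"api": "move_arm", "payload": {"moves": [{"x": 1.1,"y": -5.0},{"x": 1.1,"y": -5.0},{"x": 1.1,"y": -5.0},{"x": 1.1,"y": -5.0},{"x": 1.1,"y": -5.0}]}}

```text
validation failed for argument at $.mo...
```

{"api": "move_arm", "payload": {"moves": [{"x": 1.1,"y": -5.0},{"x": 1.1,"y": -5.0},{"x": 1.1,"y": -5.0},{"x": 1.1,"y": -5.0},{"x": 1.1,"y": -5.0}]}}

```text
validation failed for argument at $.mo...
```

{"api": "move_arm", "payload": {"moves": [{"x": 1.1,"y": -5.0},{"x": 0.8,"y": -5.0},{"y": 0},{"y": 0}]}}

```text
validation failed for argument at $.mo...
```

```bash
cat >> h.py <<'E'
from scipy.spatial.transform import Rotation as Ro
p=np.array([.5111,.0689]);A=-.39
R2=np.array([[np.cos(A),-np.sin(A)],[np.sin(A),np.cos(A)]])
def st():
    o=ctrl.get_obs();q=o['eef_rot'];M=Ro.from_quat([q[1],q[2],q[3],q[0]]).as_matrix();e=np.array(o['eef_pos'])
    print("t",round(o['time_s'],2),"slicer xy mm",((e[:2]-p)@R2*1000).round(1),"z",e[2].round(4),"yaw err",np.degrees(np.arctan2(M[1,0],M[0,0])-A).round(2),"tilt",M[:2,2].round(4),"F",np.round(o['wrist_force'],1),"open",round(o['opening'],3))
E
python3 -c "
from h import *
st()"
```

```text
t 0.1 slicer xy mm [ -92.4 -710.7] z 0.4039 yaw err -51.97 tilt [-0.0001  0.0016] F [-0.1 -0.4  0.9] open 1.003
```

The calls were refused, so I assume every field is needed in each row.

{"api": "move_arm", "payload": {"moves": [{"gripper": 68,"x": 0,"y": 0,"z": 0,"roll": -10.4},{"gripper": 68,"x": 0,"y": 0,"z": 0,"roll": -10.4},{"gripper": 68,"x": 0,"y": 0,"z": 0,"roll": -10.4},{"gripper": 68,"x": 0,"y": 0,"z": 0,"roll": -10.4},{"gripper": 68,"x": 0,"y": 0,"z": 0,"roll": -10.4}]}}

```text
time_s: 0.72
eef_pos: [0.1555, -0.5534, 0.4041]
eef_rot: [-0.001, 0.982, -0.191, -0.0]
wrist_force: [1.0, -1.0, 0.2]
opening: 0.678
```

{"api": "move_arm", "payload": {"moves": [{"gripper": 68,"x": 1.1,"y": -5,"z": 0,"roll": 0},{"gripper": 68,"x": 1.1,"y": -5,"z": 0,"roll": 0},{"gripper": 68,"x": 1.1,"y": -5,"z": 0,"roll": 0},{"gripper": 68,"x": 1.1,"y": -5,"z": 0,"roll": 0},{"gripper": 68,"x": 1.1,"y": -5,"z": 0,"roll": 0}]}}

```text
time_s: 1.35
eef_pos: [0.3019, -0.3416, 0.4044]
eef_rot: [-0.0, 0.981, -0.194, -0.0]
wrist_force: [-0.3, 0.9, 0.3]
opening: 0.681
```

{"api": "move_arm", "payload": {"moves": [{"gripper": 68,"x": 1.1,"y": -5,"z": 0,"roll": 0},{"gripper": 68,"x": 1.1,"y": -5,"z": 0,"roll": 0},{"gripper": 68,"x": 1.1,"y": -5,"z": 0,"roll": 0},{"gripper": 68,"x": 1.1,"y": -5,"z": 0,"roll": 0},{"gripper": 68,"x": 1.1,"y": -5,"z": 0,"roll": 0}]}}

```text
time_s: 1.98
eef_pos: [0.4477, -0.1312, 0.4045]
eef_rot: [0.0, 0.981, -0.194, -0.0]
wrist_force: [0.1, -0.8, 0.2]
opening: 0.679
```

{"api": "move_arm", "payload": {"moves": [{"gripper": 68,"x": 1.1,"y": -5,"z": 0,"roll": 0},{"gripper": 68,"x": 0.8,"y": -5,"z": 0,"roll": 0},{"gripper": 68,"x": 0,"y": 0,"z": 0,"roll": 0},{"gripper": 68,"x": 0,"y": 0,"z": 0,"roll": 0}]}}

```text
time_s: 2.48
eef_pos: [0.5024, -0.0475, 0.4042]
eef_rot: [0.0, 0.981, -0.193, -0.001]
wrist_force: [0.6, -0.1, -0.2]
opening: 0.678
```

```bash
python3 -c "
from h import *
st()"
```

```text
t 2.48 slicer xy mm [  36.2 -111. ] z 0.4042 yaw err 0.08 tilt [-0.0012 -0.0001] F [ 0.6 -0.1 -0.2] open 0.678
```

{"api": "move_arm", "payload": {"moves": [{"gripper": 68,"x": 0,"y": 0,"z": 4,"roll": 0},{"gripper": 68,"x": 0,"y": 0,"z": 4,"roll": 0},{"gripper": 68,"x": 0,"y": 0,"z": 1.5,"roll": 0},{"gripper": 68,"x": 0,"y": 0,"z": 0,"roll": 0}]}}

```text
time_s: 2.98
eef_pos: [0.5022, -0.0483, 0.3092]
eef_rot: [-0.0, 0.981, -0.194, -0.001]
wrist_force: [-0.4, 0.4, 1.1]
opening: 0.678
```

```bash
python3 - <<'E'
from h import *
import cv2
st()
a=ctrl.camera("scene")["img"][125:325,250:450,::-1];b=ctrl.camera("top")["img"][180:310,230:390,::-1]
a=cv2.resize(a,(520,520),interpolation=cv2.INTER_CUBIC)
cv2.imwrite("pics/s1.png",cv2.convertScaleAbs(a,alpha=1.3))
E
```

```text
t 2.98 slicer xy mm [  36.3 -111.8] z 0.3092 yaw err -0.05 tilt [-0.0019  0.0005] F [-0.4  0.4  1.1] open 0.678
```

View pics/s1.png

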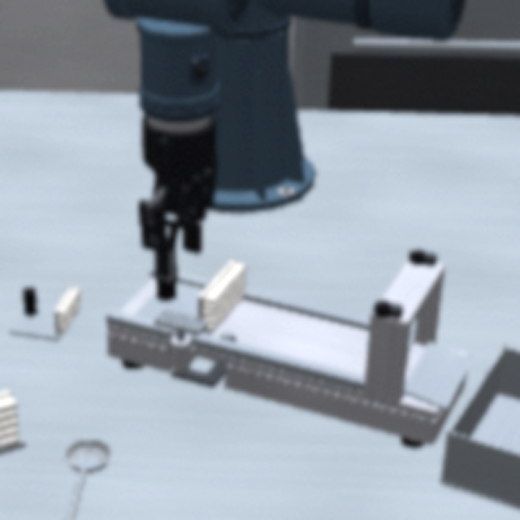

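The near finger overlaps the black grip at about (165,270), so I'll project the expected fingertip positions to check.

```bash
python3 - <<'E'
from h import *
T=ctrl.camera("scene")["world_from_camera"]
for n,s,z in (("bar tip",(72,-112),.142),("push tip",(0,-112),.142),("bar back of finger",(88,-112),.23),("bar mid",(75,-90),.097),("grip top",(-15,-153),.112)):
    w=np.r_[p+R2@np.array(s)/1000,z,1];c=np.linalg.inv(T)@w
    u=315.55+511.72*c[0]/-c[2];v=244.8-511.72*c[1]/-c[2]
    print(n,round((u-250)*2.6),round((v-125)*2.6))
E
```

```text
bar tip 163 280
push tip 193 250
bar back of finger 155 212
bar mid 181 322
grip top 166 259
```

The tips match: the near finger is at about (163,280) over the bar line and the far one at about (193,250) behind the head. I'll descend onto the bar gently.

{"api": "move_arm", "payload": {"moves": [{"gripper": 68,"x": 0,"y": 0,"z": 1.5,"roll": 0},{"gripper": 68,"x": 0,"y": 0,"z": 1.0,"roll": 0},{"gripper": 68,"x": 0,"y": 0,"z": 0.5,"roll": 0},{"gripper": 68,"x": 0,"y": 0,"z": 0,"roll": 0}]}}

```text
time_s: 3.62
eef_pos: [0.5024, -0.0474, 0.279]
eef_rot: [-0.0, 0.981, -0.193, -0.001]
wrist_force: [-0.3, 0.8, -0.1]
opening: 0.683
```

{"api": "move_arm", "payload": {"moves": [{"gripper": 68,"x": 0,"y": 0,"z": 0.5,"roll": 0},{"gripper": 68,"x": 0,"y": 0,"z": 0,"roll": 0}]}}

```text
time_s: 3.88
eef_pos: [0.5025, -0.0475, 0.2744]
eef_rot: [-0.0, 0.981, -0.193, -0.0]
wrist_force: [-0.8, 0.1, 0.4]
opening: 0.682
```

{"api": "move_arm", "payload": {"moves": [{"gripper": 68,"x": 0,"y": 0,"z": 0.4,"roll": 0},{"gripper": 68,"x": 0,"y": 0,"z": 0,"roll": 0}]}}

```text
time_s: 4.12
eef_pos: [0.5025, -0.0475, 0.2704]
eef_rot: [-0.0, 0.981, -0.194, -0.0]
wrist_force: [-0.7, 0.4, -0.2]
opening: 0.679
```

{"api": "move_arm", "payload": {"moves": [{"gripper": 68,"x": 0,"y": 0,"z": 0.4,"roll": 0},{"gripper": 68,"x": 0,"y": 0,"z": 0,"roll": 0}]}}

```text
time_s: 4.38
eef_pos: [0.5025, -0.0474, 0.2663]
eef_rot: [-0.0, 0.981, -0.193, -0.0]
wrist_force: [0.1, 0.2, -0.2]
opening: 0.681
```

{"api": "move_arm", "payload": {"moves": [{"gripper": 68,"x": 0,"y": 0,"z": 0.3,"roll": 0},{"gripper": 68,"x": 0,"y": 0,"z": 0,"roll": 0}]}}

```text
time_s: 4.62
eef_pos: [0.5027, -0.0475, 0.2638]
eef_rot: [0.0, 0.981, -0.193, 0.0]
wrist_force: [-1.0, 0.3, 2.7]
opening: 0.676
```

{"api": "move_arm", "payload": {"moves": [{"gripper": 68,"x": 0,"y": 0,"z": 0.3,"roll": 0},{"gripper": 68,"x": 0,"y": 0,"z": 0,"roll": 0}]}}

```text
time_s: 4.88
eef_pos: [0.5027, -0.0475, 0.2608]
eef_rot: [0.0, 0.981, -0.193, 0.0]
wrist_force: [-0.3, 0.5, 4.4]
opening: 0.679
```

{"api": "move_arm", "payload": {"moves": [{"gripper": 68,"x": 0,"y": 0,"z": 0.3,"roll": 0},{"gripper": 68,"x": 0,"y": 0,"z": 0,"roll": 0}]}}

```text
time_s: 5.12
eef_pos: [0.5028, -0.0476, 0.2579]
eef_rot: [0.0, 0.981, -0.193, 0.0]
wrist_force: [-2.3, -0.3, 5.3]
opening: 0.675
```

Contact came at z≈0.264, and the force follows the spring. I'll continue to the stop.

{"api": "move_arm", "payload": {"moves": [{"gripper": 68,"x": 0,"y": 0,"z": 0.3,"roll": 0},{"gripper": 68,"x": 0,"y": 0,"z": 0,"roll": 0}]}}

```text
time_s: 5.38
eef_pos: [0.5028, -0.0475, 0.255]
eef_rot: [0.0, 0.981, -0.193, 0.0]
wrist_force: [-1.5, 0.4, 5.7]
opening: 0.685
```

{"api": "move_arm", "payload": {"moves": [{"gripper": 68,"x": 0,"y": 0,"z": 0.2,"roll": 0},{"gripper": 68,"x": 0,"y": 0,"z": 0,"roll": 0}]}}

```text
time_s: 5.62
eef_pos: [0.503, -0.0476, 0.2544]
eef_rot: [0.0, 0.981, -0.193, 0.0]
wrist_force: [-8.1, 2.4, 18.6]
opening: 0.678
```

{"api": "move_arm", "payload": {"moves": [{"gripper": 68,"x": 0,"y": 0,"z": 0.1,"roll": 0},{"gripper": 68,"x": 0,"y": 0,"z": 0,"roll": 0}]}}

```text
time_s: 5.88
eef_pos: [0.5031, -0.0476, 0.2542]
eef_rot: [0.0, 0.981, -0.193, 0.001]
wrist_force: [-10.9, 2.6, 25.6]
opening: 0.679
```

The bar is on its stop at 25 N. I'll ease off slightly and start pushing along tool -y.

{"api": "move_arm", "payload": {"moves": [{"gripper": 68,"x": 0,"y": 0,"z": -0.12,"roll": 0},{"gripper": 68,"x": 0,"y": -0.5,"z": 0,"roll": 0},{"gripper": 68,"x": 0,"y": -0.5,"z": 0,"roll": 0},{"gripper": 68,"x": 0,"y": 0,"z": 0,"roll": 0}]}}

```text
time_s: 6.38
eef_pos: [0.5074, -0.0393, 0.2545]
eef_rot: [0.001, 0.981, -0.193, 0.002]
wrist_force: [-3.3, -4.2, 11.6]
opening: 0.677
```

```bash
python3 - <<'E'
from h import *
import cv2
st()
a=ctrl.camera("scene")["img"][165:285,270:430,::-1]
cv2.imwrite("pics/s2.png",cv2.convertScaleAbs(cv2.resize(a,None,fx=5,fy=5,interpolation=cv2.INTER_CUBIC),alpha=1.3))
E
```

```text
t 6.38 slicer xy mm [  37.7 -101.5] z 0.2545 yaw err 0.03 tilt [ 0.003  -0.0031] F [-3.3 -4.2 11.6] open 0.677
```

View pics/s2.png

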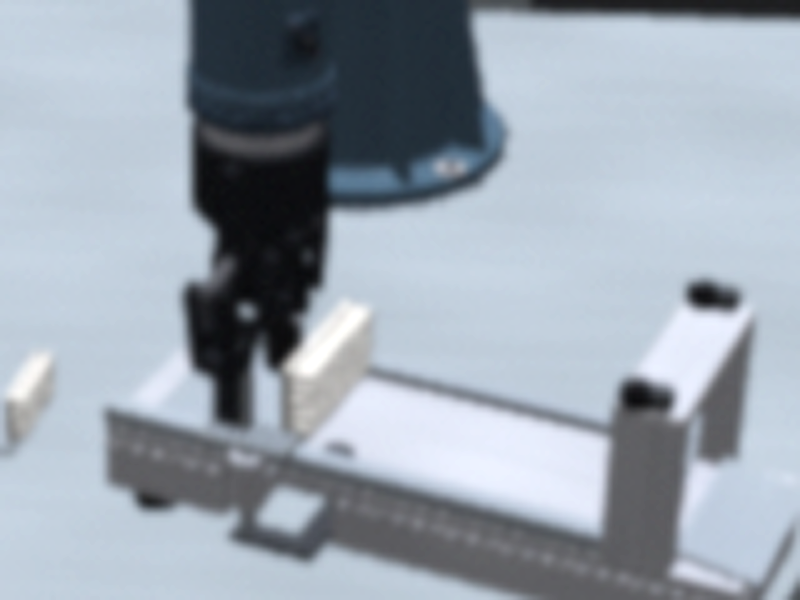

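The finger at (235,400) sits on the lowered bar, the other is behind the white head at (290,350), and the pin at (340,450) is down with the pusher still short of it. Step 1 is held, so now I push.

{"api": "move_arm", "payload": {"moves": [{"gripper": 68,"x": 0,"y": -0.6,"z": 0,"roll": 0},{"gripper": 68,"x": 0,"y": -0.6,"z": 0,"roll": 0},{"gripper": 68,"x": 0,"y": 0,"z": 0,"roll": 0}]}}

```text
time_s: 6.8
eef_pos: [0.512, -0.0287, 0.2545]
eef_rot: [0.002, 0.981, -0.193, 0.002]
wrist_force: [-2.7, -8.1, 10.3]
opening: 0.682
```

{"api": "move_arm", "payload": {"moves": [{"gripper": 68,"x": 0,"y": -0.6,"z": 0,"roll": 0},{"gripper": 68,"x": 0,"y": -0.6,"z": 0,"roll": 0},{"gripper": 68,"x": 0,"y": 0,"z": 0,"roll": 0}]}}

```text
time_s: 7.18
eef_pos: [0.5165, -0.0177, 0.2545]
eef_rot: [0.002, 0.981, -0.193, 0.002]
wrist_force: [-3.9, -8.5, 10.4]
opening: 0.68
```

```bash
python3 -c "
from h import *
st()"
```

```text
t 7.17 slicer xy mm [ 37.9 -78. ] z 0.2545 yaw err 0.05 tilt [ 0.0029 -0.0044] F [-3.9 -8.5 10.4] open 0.68
```

{"api": "move_arm", "payload": {"moves": [{"gripper": 68,"x": 0,"y": -0.5,"z": 0,"roll": 0},{"gripper": 68,"x": 0,"y": -0.5,"z": 0,"roll": 0},{"gripper": 68,"x": 0,"y": 0,"z": 0,"roll": 0}]}}

```text
time_s: 7.55
eef_pos: [0.5203, -0.0085, 0.2545]
eef_rot: [0.002, 0.981, -0.193, 0.002]
wrist_force: [-4.0, -8.3, 11.0]
opening: 0.684
```

{"api": "move_arm", "payload": {"moves": [{"gripper": 68,"x": 0,"y": -0.5,"z": 0,"roll": 0},{"gripper": 68,"x": 0,"y": -0.3,"z": 0,"roll": 0},{"gripper": 68,"x": 0,"y": 0,"z": 0,"roll": 0}]}}

```text
time_s: 7.92
eef_pos: [0.5232, -0.0013, 0.2545]
eef_rot: [0.002, 0.981, -0.193, 0.001]
wrist_force: [-4.4, -11.5, 12.3]
opening: 0.676
```

```bash
python3 - <<'E'
from h import *
import cv2
st()
c=ctrl.camera("top")["img"];a=c[195:300,225:365,::-1]
b=ctrl.camera("scene")["img"][195:285,285:405,::-1]
a=cv2.resize(a,(600,450),interpolation=cv2.INTER_CUBIC)
cv2.imwrite("pics/s3.png",cv2.convertScaleAbs(cv2.resize(b,None,fx=6,fy=6,interpolation=cv2.INTER_CUBIC),alpha=1.3))
cv2.imwrite("pics/t3.png",a)
E
```

```text
t 7.92 slicer xy mm [ 37.9 -60.4] z 0.2545 yaw err 0.07 tilt [ 0.0019 -0.005 ] F [ -4.4 -11.5  12.3] open 0.676
```

View pics/s3.png

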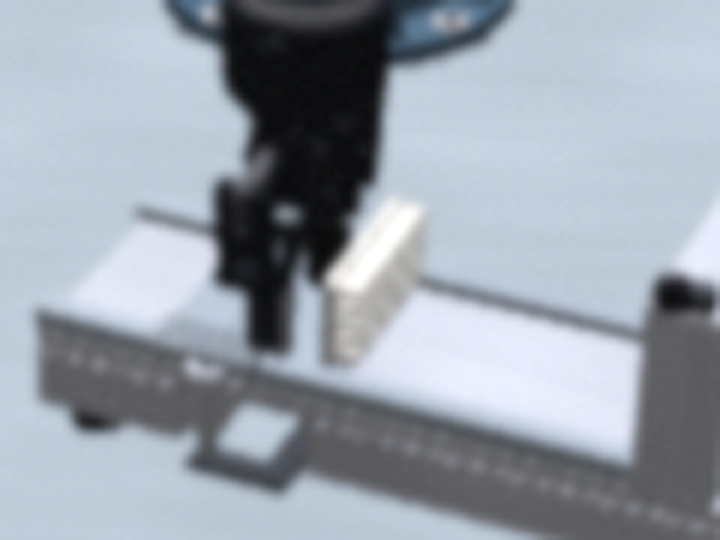

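The pin is now under the plate, with the head at (375,280) beyond it. I'll push on the remaining ~93 mm.

{"api": "move_arm", "payload": {"moves": [{"gripper": 68,"x": 0,"y": -0.6,"z": 0,"roll": 0},{"gripper": 68,"x": 0,"y": -0.6,"z": 0,"roll": 0},{"gripper": 68,"x": 0,"y": -0.6,"z": -0.1,"roll": 0},{"gripper": 68,"x": 0,"y": -0.6,"z": 0,"roll": 0},{"gripper": 68,"x": 0,"y": -0.6,"z": 0,"roll": 0}]}}

```text
time_s: 8.65
eef_pos: [0.5337, 0.0258, 0.2545]
eef_rot: [0.004, 0.981, -0.193, -0.0]
wrist_force: [-7.2, -18.9, 9.6]
opening: 0.681
```

{"api": "move_arm", "payload": {"moves": [{"gripper": 68,"x": 0,"y": -0.6,"z": 0,"roll": 0},{"gripper": 68,"x": 0,"y": -0.6,"z": 0,"roll": 0},{"gripper": 68,"x": 0,"y": -0.6,"z": 0,"roll": 0},{"gripper": 68,"x": 0,"y": -0.6,"z": 0,"roll": 0},{"gripper": 68,"x": 0,"y": -0.6,"z": 0,"roll": 0}]}}

```text
time_s: 9.28
eef_pos: [0.5446, 0.0516, 0.2545]
eef_rot: [0.006, 0.981, -0.192, -0.001]
wrist_force: [-12.4, -31.5, 14.2]
opening: 0.679
```

{"api": "move_arm", "payload": {"moves": [{"gripper": 68,"x": 0,"y": -0.6,"z": 0,"roll": 0},{"gripper": 68,"x": 0,"y": -0.6,"z": 0,"roll": 0},{"gripper": 68,"x": 0,"y": -0.6,"z": 0,"roll": 0},{"gripper": 68,"x": 0,"y": -0.6,"z": 0,"roll": 0},{"gripper": 68,"x": 0,"y": 0,"z": 0,"roll": 0}]}}

```text
time_s: 9.9
eef_pos: [0.5532, 0.0719, 0.2544]
eef_rot: [0.008, 0.981, -0.192, -0.002]
wrist_force: [-15.8, -39.8, 17.2]
opening: 0.676
```

```bash
python3 -c "
from h import *
st()"
```

```text
t 9.9 slicer xy mm [37.8 18.8] z 0.2544 yaw err 0.25 tilt [-0.0078 -0.0157] F [-15.8 -39.8  17.2] open 0.676
```

The push force has climbed to 43 N, so I look before going on.

```bash
python3 - <<'E'
from h import *
import cv2
st()
b=ctrl.camera("scene")["img"][165:285,285:445,::-1]
b=cv2.convertScaleAbs(cv2.resize(b,None,fx=5,fy=5,interpolation=cv2.INTER_CUBIC),alpha=1.3)
cv2.imwrite("pics/s4.png",b)
E
```

```text
t 9.9 slicer xy mm [37.8 18.8] z 0.2544 yaw err 0.25 tilt [-0.0078 -0.0157] F [-15.8 -39.8  17.2] open 0.676
```

View pics/s4.png

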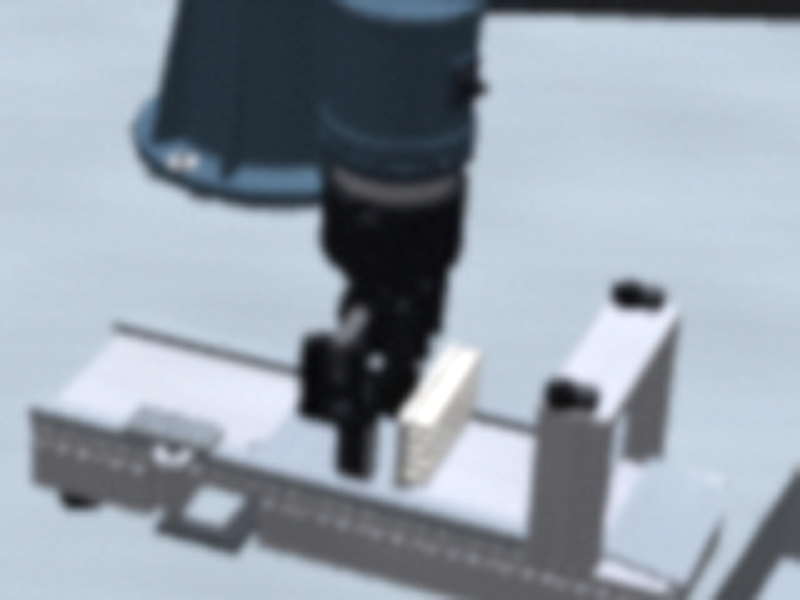

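The view shows nothing colliding: the head is at (440,415), the frame is well ahead, and the finger is clear of the bar. The load is friction with a downward component (Fz 17 N). I'll raise the tool a little to relieve it, then push on.

{"api": "move_arm", "payload": {"moves": [{"gripper": 68,"x": 0,"y": 0,"z": -0.1,"roll": 0},{"gripper": 68,"x": 0,"y": 0,"z": -0.1,"roll": 0},{"gripper": 68,"x": 0,"y": 0,"z": 0,"roll": 0}]}}

```text
time_s: 10.32
eef_pos: [0.5539, 0.0777, 0.2551]
eef_rot: [0.001, 0.981, -0.194, -0.001]
wrist_force: [-0.2, -3.0, -3.1]
opening: 0.68
```

{"api": "move_arm", "payload": {"moves": [{"gripper": 68,"x": 0,"y": -0.4,"z": 0,"roll": 0},{"gripper": 68,"x": 0,"y": 0,"z": 0,"roll": 0}]}}

```text
time_s: 10.58
eef_pos: [0.5557, 0.0824, 0.2555]
eef_rot: [0.0, 0.981, -0.193, -0.0]
wrist_force: [-0.0, -3.5, -1.5]
opening: 0.678
```

```bash
python3 -c "
from h import *
st()"
```

```text
t 10.57 slicer xy mm [36.1 29.4] z 0.2555 yaw err 0.07 tilt [-0.0007 -0.0001] F [-0.  -3.5 -1.5] open 0.678
```

That freed it, and the push force is down to 3.5 N. I'll go 12 mm further for margin, then back off and rise.

{"api": "move_arm", "payload": {"moves": [{"gripper": 68,"x": 0,"y": -0.4,"z": 0,"roll": 0},{"gripper": 68,"x": 0,"y": -0.4,"z": 0,"roll": 0},{"gripper": 68,"x": 0,"y": -0.4,"z": 0,"roll": 0},{"gripper": 68,"x": 0,"y": 0,"z": 0,"roll": 0}]}}

```text
time_s: 11.08
eef_pos: [0.5606, 0.0938, 0.2562]
eef_rot: [-0.0, 0.981, -0.193, 0.0]
wrist_force: [-0.1, -0.5, -0.1]
opening: 0.68
```

{"api": "move_arm", "payload": {"moves": [{"gripper": 68,"x": 0,"y": 0.5,"z": 0,"roll": 0},{"gripper": 68,"x": 0,"y": 0.5,"z": 0,"roll": 0},{"gripper": 68,"x": 0,"y": 0,"z": -2,"roll": 0},{"gripper": 68,"x": 0,"y": 0,"z": -4,"roll": 0},{"gripper": 68,"x": 0,"y": 0,"z": -5,"roll": 0}]}}

```text
time_s: 11.7
eef_pos: [0.556, 0.0835, 0.3662]
eef_rot: [-0.0, 0.981, -0.194, -0.001]
wrist_force: [0.0, 0.5, 0.5]
opening: 0.684
```

{"api": "move_arm", "payload": {"moves": [{"gripper": 68,"x": 0,"y": 5,"z": -3,"roll": 0},{"gripper": 68,"x": 0,"y": 5,"z": 0,"roll": 0},{"gripper": 68,"x": 0,"y": 5,"z": 0,"roll": 0},{"gripper": 68,"x": 0,"y": 5,"z": 0,"roll": 0},{"gripper": 68,"x": 0,"y": 5,"z": 0,"roll": 0}]}}

```text
time_s: 12.32
eef_pos: [0.4606, -0.1489, 0.3963]
eef_rot: [0.0, 0.981, -0.194, 0.001]
wrist_force: [0.3, 0.0, 0.7]
opening: 0.68
```

{"api": "move_arm", "payload": {"moves": [{"gripper": 68,"x": 0,"y": 5,"z": 0,"roll": 0},{"gripper": 68,"x": 0,"y": 5,"z": 0,"roll": 0},{"gripper": 68,"x": 0,"y": 0,"z": 0,"roll": 0},{"gripper": 68,"x": 0,"y": 0,"z": 0,"roll": 0}]}}

```text
time_s: 12.82
eef_pos: [0.4235, -0.2398, 0.3959]
eef_rot: [-0.0, 0.981, -0.194, 0.0]
wrist_force: [-0.4, -0.6, -0.9]
opening: 0.676
```

```bash
python3 - <<'E'
from h import *
import cv2
st()
for n,(x,y) in (("top",(225,195)),("scene",(280,190))):
    b=ctrl.camera(n)["img"][y:y+105,x:x+140,::-1]
    cv2.imwrite(f"pics/{n}5.png",cv2.convertScaleAbs(cv2.resize(b,None,fx=5,fy=5,interpolation=cv2.INTER_CUBIC),alpha=1.4))
E
```

```text
t 12.82 slicer xy mm [  36.3 -318.8] z 0.3959 yaw err -0.03 tilt [0.0004 0.0005] F [-0.4 -0.6 -0.9] open 0.676
```

View pics/top5.png

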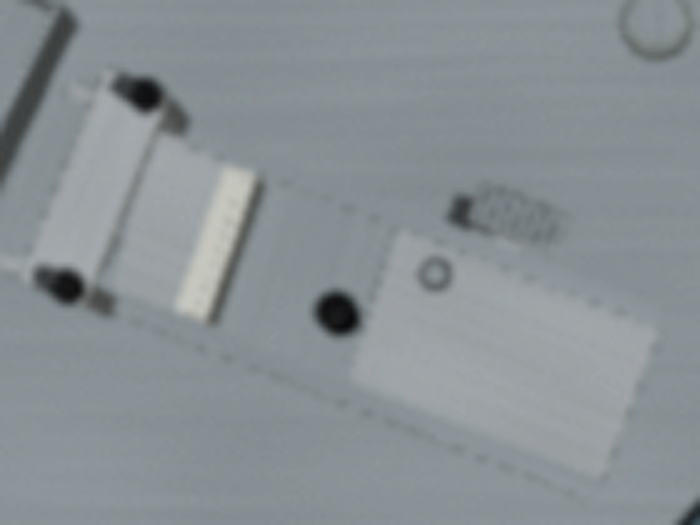

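View pics/scene5.png

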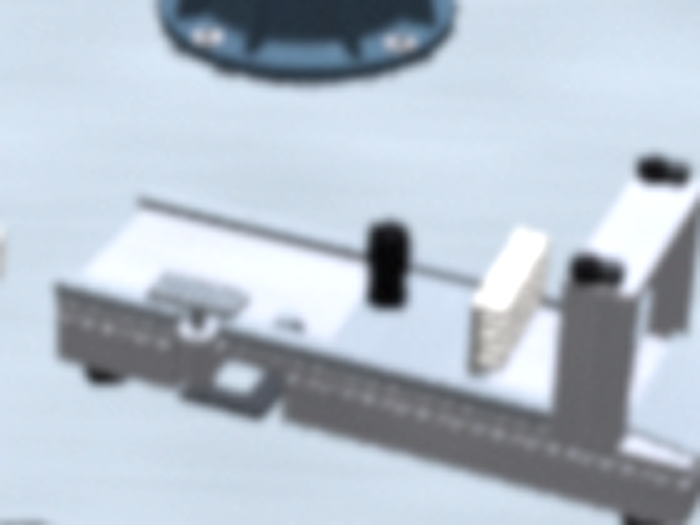

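The whole plate is ahead of the pin: its tail edge runs from about (395,235) to (355,375) and the pin is at (435,273). The pin and bar look as they did at the start, so the catch is up. I'll measure the tail and hand in.

```bash
python3 - <<'E'
from h import *
import cv2
print([((crop(a,b,.060)-p)@R2*1000).round(1).tolist() for a,b in((395,235),(355,375))])
a,b=[cv2.imread(f"pics/{n}.png")[90:118,90:155].astype(int) if 0 else cv2.imread(f"pics/{n}.png")[180:250,440:575].astype(int) for n in("top0c","top5")]
print("bar patch mean diff",abs(a-b).mean())
print(ctrl.hand_in())
E
```

```text
[[41.4, -24.3], [-43.6, -33.5]]
bar patch mean diff 4.651887125220458
the job is handed in; nothing more can be done
None
```

The pusher is past the catch, the catch has sprung up behind it, and the job is handed in at about 13 s of the 42 s allowed. No verdict was reported.

**What I did:** I spread the fingers across the track and pressed the thumb bar down to its stop with one fingertip. With the bar held, the other fingertip pushed the back of the white head over the pin and on up the track. Then I backed off, rose and moved the hand clear.

**Last checks:**
- **Pusher:** its tail edge measured y ≈ -24 to -34 mm in the slicer's frame, within the allowed -49 to +50 mm. It looks level in both views.
- **Catch:** the pin is visible behind the pusher. The pin and bar look as they did at the start, with a mean difference in the bar patch of 4.7 grey levels. I did not measure the catch height directly.
- **Hand:** it is clear of everything, with a wrist force of about 1 N.
- **Bystanders:** I didn't measure them after the move; the hand stayed well clear of them.

**What disagreed:**
- The blade-frame corners came out about 10 mm narrower on each side than stated. I left that alone because the pin, bar and open end fitted within 3 mm.
- The two ends of the tail edge differ by 9 mm. That is either a slight skew of the pusher or an error in reading the pixels.
- During the push the force rose to about 46 N at the wrist, from friction while the finger was bearing down. Raising the tool by 2 mm brought it down to about 4 N.

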